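# Find the sound return spring on the scale tester and put it by for fitting

### The job

The new and the worn-out return spring of the citrus press have been mixed up: they look alike, but the worn one is softer. Stand either one over the spigot of the tester plate on the kitchen scale, press its cap straight down until the scale shows 1.2 kg (about 12 N) and hold it there for a second, never going past 1.6 kg: under that load the new spring's cap flange stays above the line on the gauge, the worn one's sinks below it. Then stand the new spring upright in the white ramekin, keep the worn one out of it, and leave the other things on the worktop where they are.

Things in the scene. Friction and masses are not known exactly. Their poses are not given: they have to be found in the camera images.
- spring_a: One of two look-alike upright steel compression springs; which is the new one is not known beforehand, the letters say nothing. 32 mm outside, 26 mm inside diameter at the open foot, about 60 g. Origin: centre of the underside; z up along the spring. Either takes less than 0.8 N per mm (the worn one clearly less than the new) and goes solid at 33 mm. Stands on the worktop left of the scale.
- spring_b: The other look-alike spring; same sizes and origin as spring_a.
- spring_a_flange (a point): Centre of the flange's top face on spring_a's grey plastic cap, which slides down the spring's axis as it compresses and cannot come off: flange 34 mm across, 3 mm thick, its top 55 mm above the spring's underside unloaded; on it a round knob 22 mm across and 20 mm high to grip or press, its top 20 mm above this point.
- spring_b_flange (a point): The same point on spring_b's cap; same sizes.
- spring_a_cap (a joint): How far spring_a's cap is pressed down from its unloaded height, m (0 unloaded, 0.033 solid).
- spring_b_cap (a joint): The same for spring_b.
- scale: White kitchen scale with a round steel platform 160 mm across, fixed on the worktop, 176 mm wide, from 75 mm behind to about 160 mm in front of its origin (underside, below the platform's centre); its x points to the dial side, away from the robot. Dial: black hand points up at 0 and turns clockwise, 3 kg a turn, short ticks every 100 g, long ones every 500 g.
- scale_plate (a joint): How far the scale's platform, with tester plate and gauge, has sunk under load, m: 0 empty, 2.0 N/mm, so 4.9 mm per kg (1.2 kg is 5.9 mm, 1.6 kg is 7.85 mm). The dial shows the same. The spring's own weight counts.
- tester_seat (a point): Centre of the top face of the tester plate (disc 128 mm across on the scale's platform), where the spring's foot rests; 122 mm above the worktop unloaded; z up, x as the scale's. Around this point stands the spigot, 23 mm in diameter for 7 mm, then tapering to 15 mm at its top, 12 mm high; it enters the spring's foot with 1.5 mm play all round.
- gauge_line (a point): Black reference line on the length gauge, a steel strip 18 mm wide and 56 mm tall on the tester plate, 56 mm from the spigot's axis on the side away from the dial. The line is 33.5 mm above the plate and sinks with it. The top of the cap's flange is compared with it: they are level at 21.5 mm of compression.
- dish: White ceramic ramekin, loose, 94 mm across, 30 mm high, wall 4 mm, inner floor 5 mm above its origin (centre of the underside) and about 82 mm across. Stands right of the scale. The other things on the worktop (lemon half, reamer, screwdriver, mug, jar, teaspoon) are under 100 mm high, the pepper mill to its far right 190 mm.

How it is judged:
By the outcome, as a careful person would: the job done as asked, in the order asked, and still so for the second after the job is handed in, with the robot touching nothing.
It also fails if it takes over 69 s, if anything falls off the work surface, if the arm or the gripper's body presses on something with over 40 N, if the wrist force passes 120 N, or if a joint passes its speed limit or range.

### The arm

A 6-joint arm with a two-finger parallel gripper is mounted at the origin on the work surface. World frame = base frame: x ahead of the robot, y to its left, z up, the work surface at z = 0. Lengths are in m, angles in rad, forces in N, time in s.
With the tool pointing down it reaches from about 0.25 to 0.8 m from the base axis. Payload 3.9 kg.
Tool frame: the origin (TCP) lies at the very end of the fingers, on their centre line; the grasp point (between the pads) lies 19 mm behind it; z points along the fingers, y is the line along which they close (so a half turn about z gives the same grasp; the last joint's range is limited). The gripper opens to 85 mm and grips with 20 to 120 N. Pads are 22 mm wide; open, the fingers measure 114 mm over their backs; the gripper's body (76 mm by 85 mm) begins 54 mm behind the grasp point. The pads swing forward as they close: fully open they stand 13 mm farther back than shut.
Start: joints at [1.342, 0.26, -0.138, 1.173, 0, 1.571], TCP at [0.119, 0.511, 0.192] pointing down, gripper open.
Joint ranges: [-2.78, 2.78], [-0.83, 1.72], [-1.28, 1.37], [-1.9, 2.12], [-1.57, 1.48], [-3.14, 3.14]. Speed limits (rad/s): [2.57, 2.57, 3.14, 3.14, 3.14, 3.14].

### API

Orientations are given as a rotation vector (axis times angle).
In Python, from workcell import robot gives the robot as it stands.
- The arm moves only by the tool servo_tool, never from a script. Its argument "plan" is a list of rows, each an object of numbers: "rx", "ry", "rz": the turn, a rotation vector about the tool's x, y, z each as a share of 6 degrees, from -1 to 1; "tx", "ty", "tz": the shift along the tool's x, y, z each as a share of 2 cm, from -1 to 1; "claw": the opening, from 0 (shut) to 1 (fully open). In form: [{"rx": .., "ry": .., "rz": .., "tx": .., "ty": .., "tz": .., "claw": ..}, ...]. A call has exactly 10 rows; each row shifts and turns the commanded pose from where the row before left it, along the tool's axes as they then stand; what a row does not reach is not made up. A row lasts 1/12 s, in which the tool goes at most 41.7 mm and 7.16 degrees, less where a joint would pass 70% of its speed; a pose out of reach is approached as far as the arm can. A call with a number of a shift or a turn outside -1 to 1 is refused whole. A call with a gripper value outside its range is refused whole. The fingers move at their own pace and stop on an object; "newtons" is the grip in N (left out, the last holds). Time passes only in rows, so rows that do not move let the fingers close, or fill a call up. It gives the time, the measured TCP pose, the force, the opening and the grip force at its end, in the units of the state.
- robot.sense(): the state, without advancing time (a new reading comes with each control period).
- robot.grab_frame(name): name is "scene" or "top" or "wrist"; returns a dict with "frame" (480x640x3 uint8, blue, green, red), "range_z" (480x640 float32, m along the optical axis (not along the pixel's ray), 0 where there is no reading), "mtx" (3x3 intrinsics, pixels), "rvec" (rotation vector, rad) and "tvec" (3), from world to camera coordinates, as OpenCV has them. Camera axes: x right, y down, z forward; pixel columns grow to the right and rows downward; lengths in m; the calibration is good to about 2 mm. A picture is of the moment at which its call begins.
- robot.sign_off(): hands the job in; it is judged then, once.
The state is a dict: "clock": time; "q": joint angles; "joint_velocities": joint speeds; "joint_torque": joint torques, N m; "ee_pos": TCP position; "orientation": TCP orientation; "contact_force": force on the tool from outside, world axes, zero at the start; "wrist_torque": the same for the moment, N m; "opening": finger opening in m; "gripper_force": force on a finger pad.
Only numpy, scipy, OpenCV 4.12 (cv2) and the standard library are available. Lean on these libraries where they do the work, as an engineer would, in place of code of your own. Each camera call takes 0.05 s, during which the arm holds its last target. There are 200 camera calls.

## Working session

There is one attempt and no reset: what is moved stays moved. The work goes in short steps, Python scripts to look and compute and a tool call to move; the robot and the scene stay as the last step left them, time stands still between calls to the robot, and variables do not carry over. Pictures are saved under pics/ and viewed, at most 10 in all, crops included, and the job is handed in when it is done.

Besides the shell and the picture viewer there is one more tool, called by a JSON object that holds its "name" and its "arguments", one argument or row to a line. servo_tool: Moves the arm, as the interface text tells. Its arguments: {"type":"object","properties":{"plan":{"type":"array","items":{"type":"object","properties":{"rx":{"type":"number","minimum":-1,"maximum":1},"ry":{"type":"number","minimum":-1,"maximum":1},"rz":{"type":"number","minimum":-1,"maximum":1},"tx":{"type":"number","minimum":-1,"maximum":1},"ty":{"type":"number","minimum":-1,"maximum":1},"tz":{"type":"number","minimum":-1,"maximum":1},"claw":{"type":"number"}}}},"newtons":{"type":"number"}},"required":["plan"]}

```bash
mkdir -p pics; ls
cat > h.py <<'E'
import numpy as np, cv2
from workcell import robot
def grab(n):
    f=robot.grab_frame(n); R=cv2.Rodrigues(np.array(f["rvec"],float))[0]; t=np.array(f["tvec"],float).ravel()
    K=np.array(f["mtx"]); Z=f["range_z"]; v,u=np.mgrid[0:480,0:640]
    P=np.stack([(u-K[0,2])/K[0,0]*Z,(v-K[1,2])/K[1,1]*Z,Z],-1)
    W=(P-t)@R; W[Z==0]=np.nan
    return f["frame"],W,K,R,t
def proj(p,K,R,t):
    c=R@np.array(p)+t; c=K@c; return c[:2]/c[2]
E
python3 - <<'E'
from h import *
for n in("scene","top"):
    fr,W,K,R,t=grab(n); cv2.imwrite(f"pics/{n}0.png",fr); np.save(f"{n}0.npy",W); print(n,-R.T@t)
s=robot.sense(); print(s)
E
```

```text
pics
scene [1.1006412  0.31239211 0.87579343]
top [ 3.42251061e-01 -9.08797152e-04  1.33403962e+00]
{'clock': 0.1, 'q': array([ 1.34200050e+00,  2.60592005e-01, -1.39257178e-01,  1.17269668e+00,
       -7.99344684e-06,  1.57080609e+00]), 'joint_velocities': array([-0.00014932, -0.00262132,  0.00374908,  0.00163391,  0.00103779,
        0.00096112]), 'joint_torque': array([-5.17103344e-04, -4.06508446e+01,  2.54527527e+01,  1.00579739e-02,
       -5.90027116e-05, -5.57049660e-06]), 'ee_pos': array([0.11891904, 0.51064664, 0.19095552]), 'orientation': array([-3.58601470e-01, -3.12086480e+00,  2.73146336e-03]), 'contact_force': array([0.13313254, 0.33995834, 0.54936185]), 'wrist_torque': array([-0.01911153, -0.00198274, -0.00633966]), 'gripper_force': 0.0, 'opening': 0.08543882610100412}
```

View pics/top0.png

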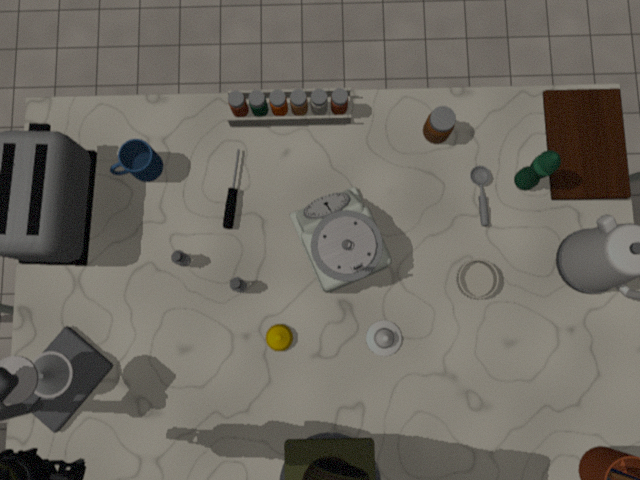

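View pics/scene0.png

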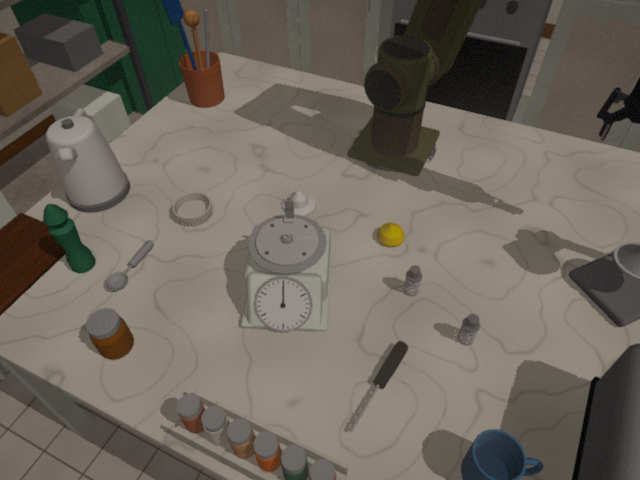

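The top view shows springs at (181,258) and (238,285), the spigot at (348,244) with the gauge at about (375,268), and the ramekin at (480,280). The scene view shows the same layout, with the dial reading 0.

Run:
```python
from h import *
W=np.load("top0.npy"); S=np.load("scene0.npy")
def reg(W,c,r,z0,z1):
    p=W[c[1]-r:c[1]+r+1,c[0]-r:c[0]+r+1].reshape(-1,3); p=p[(p[:,2]>z0)&(p[:,2]<z1)]
    return p
def circ(p):
    q=cv2.minEnclosingCircle(p[:,:2].astype(np.float32)); return len(p),np.round(np.r_[q[0],q[1],p.mean(0)],4)
for c in((181,258),(238,285)):
    print("top knob",circ(reg(W,c,14,.068,.085)),"top all",circ(reg(W,c,14,.045,.085)))
for c in((413,280),(468,330)):
    print("scene knob",circ(reg(S,c,22,.066,.085)), "flange", circ(reg(S,c,22,.05,.08)))
print("spig top",circ(reg(W,(348,244),10,.128,.14)),"scene",circ(reg(S,(287,239),10,.128,.14)))
print("plate",circ(reg(W,(348,244),50,.117,.127)),"scene",circ(reg(S,(287,239),50,.117,.127)))
for n,X,c in(("top",W,(348,244)),("scene",S,(287,225))):
    g=reg(X,c,50,.145,.2); print(n,"gauge",circ(g), g[:,2].max(), g.min(0),g.max(0))
print("scalebody",circ(reg(W,(340,240),60,.05,.116)))
for n,X,c in(("top",W,(480,280)),("scene",S,(191,210))):
    g=reg(X,c,32,.02,.04); print(n,"dish",circ(g)); g=reg(X,c,10,-.01,.015); print(g[:,2].mean())
```

```text
top knob (70, array([0.5233, 0.34  , 0.0107, 0.523 , 0.3394, 0.0748])) top all (166, array([0.523 , 0.3405, 0.0172, 0.5216, 0.338 , 0.064 ]))
top knob (73, array([0.4578, 0.205 , 0.0112, 0.4579, 0.2044, 0.0748])) top all (166, array([0.4584, 0.2051, 0.017 , 0.4571, 0.2032, 0.0641]))
scene knob (94, array([0.4586, 0.2037, 0.0113, 0.4606, 0.2045, 0.0736])) flange (214, array([0.4601, 0.2036, 0.0175, 0.4631, 0.2046, 0.0639]))
scene knob (115, array([0.5246, 0.3382, 0.0122, 0.5258, 0.3397, 0.0731])) flange (258, array([0.5243, 0.3404, 0.0174, 0.5283, 0.3397, 0.0636]))
spig top (45, array([ 0.5274, -0.0535,  0.0195,  0.5317, -0.0477,  0.1316])) scene (48, array([ 0.5352, -0.0478,  0.0117,  0.538 , -0.0463,  0.131 ]))
plate (2832, array([ 0.533 , -0.0475,  0.0796,  0.534 , -0.0468,  0.1213])) scene (2608, array([ 0.535 , -0.0478,  0.0799,  0.5385, -0.0459,  0.1216]))
top gauge (30, array([ 0.4798, -0.069 ,  0.0089,  0.4808, -0.0682,  0.17  ])) 0.18017097695373793 [ 0.47596271 -0.07685647  0.14641423] [ 0.48619342 -0.06015502  0.18017098]
scene gauge (113, array([ 0.4823, -0.0694,  0.0093,  0.4827, -0.0688,  0.1632])) 0.18134185253315918 [ 0.47578472 -0.07836558  0.14510998] [ 0.48806103 -0.060259    0.18134185]
scalebody (2708, array([ 0.5484, -0.0408,  0.1189,  0.5551, -0.0312,  0.0922]))
top dish (311, array([ 0.4624, -0.3563,  0.0482,  0.4616, -0.3583,  0.0277]))
0.004477257340750311
scene dish (377, array([ 0.4642, -0.3601,  0.0506,  0.4633, -0.3577,  0.0269]))
0.006000232390116262
```

{"name": "servo_tool", "arguments": {
  "plan": [
    {"rz": -0.967,"claw": 0.6},
    {"rz": -0.967,"claw": 0.6},
    {"rz": -0.967,"claw": 0.6},
    {"rz": -0.967,"claw": 0.6},
    {"rz": -0.967,"claw": 0.6},
    {"rz": -0.967,"claw": 0.6},
    {"tx": -0.48,"ty": -1,"claw": 0.6},
    {"tx": -0.48,"ty": -1,"claw": 0.6},
    {"tx": -0.48,"ty": -1,"claw": 0.6},
    {"tx": -0.48,"ty": -1,"claw": 0.6}
  ],
  "newtons": 40
}}

```text
schema error: expected keys rx, ry, rz, tx, ty, tz, claw
```

{"name": "servo_tool", "arguments": {
  "plan": [
    {"tx": -0.48,"ty": -1,"claw": 0.6},
    {"tx": -0.48,"ty": -1,"claw": 0.6},
    {"tx": -0.48,"ty": -1,"claw": 0.6},
    {"tx": -0.48,"ty": -1,"claw": 0.6},
    {"tx": -0.48,"ty": -1,"claw": 0.6},
    {"tx": -0.48,"ty": -1,"claw": 0.6},
    {"tx": -0.48,"ty": -1,"claw": 0.6},
    {"tx": -0.48,"ty": -1,"claw": 0.6},
    {"tx": -0.48,"ty": -1,"claw": 0.6},
    {"tx": -0.48,"ty": -1,"claw": 0.6}
  ]
}}

```text
schema error: expected keys rx, ry, rz, tx, ty, tz, claw
```

{"name": "servo_tool", "arguments": {
  "plan": [
    {"tx": -0.48,"ty": -1,"claw": 0.6},
    {"tx": -0.48,"ty": -1,"claw": 0.6},
    {"tx": -0.48,"ty": -1,"claw": 0.6},
    {"tx": -0.48,"ty": -1,"claw": 0.6},
    {"tx": -0.48,"ty": -1,"claw": 0.6},
    {"tx": -0.48,"ty": -1,"claw": 0.6},
    {"tx": -0.3,"ty": -0.5,"tz": 0.5,"claw": 0.6},
    {"tz": 1,"claw": 0.6},
    {"claw": 0.6},
    {"claw": 0.6}
  ]
}}

```text
schema error: expected keys rx, ry, rz, tx, ty, tz, claw
```

```bash
cat >> h.py <<'E'
def delta(p):
    s=robot.sense(); R=cv2.Rodrigues(np.array(s["orientation"]))[0]; d=(R.T@(np.array(p)-s["ee_pos"]))/.02
    x=np.degrees(np.arctan2(R[1,1],R[0,1])); tilt=np.degrees(np.arccos(-R[2,2]))
    print("rows tx,ty,tz",d.round(3),"pos",s["ee_pos"].round(4),"yawY",x.round(2),"tilt",tilt.round(2),"F",s["contact_force"].round(2),"open",round(s["opening"],4),"grip",round(s["gripper_force"],1),"t",s["clock"])
E
python3 -c "
from h import *
delta([.459,.2042,.057])"
```

```text
rows tx,ty,tz [-20.036 -11.055   6.717] pos [0.1189 0.5106 0.191 ] yawY 76.89 tilt 0.1 F [0.13 0.34 0.55] open 0.0854 grip 0.0 t 0.1
```

All keys are needed in every row.

{"name": "servo_tool", "arguments": {
  "plan": [
    {"rx": 0,"ry": 0,"rz": -0.967,"tx": 0,"ty": 0,"tz": 0,"claw": 0.6},
    {"rx": 0,"ry": 0,"rz": -0.967,"tx": 0,"ty": 0,"tz": 0,"claw": 0.6},
    {"rx": 0,"ry": 0,"rz": -0.967,"tx": 0,"ty": 0,"tz": 0,"claw": 0.6},
    {"rx": 0,"ry": 0,"rz": -0.967,"tx": 0,"ty": 0,"tz": 0,"claw": 0.6},
    {"rx": 0,"ry": 0,"rz": -0.967,"tx": 0,"ty": 0,"tz": 0,"claw": 0.6},
    {"rx": 0,"ry": 0,"rz": -0.967,"tx": 0,"ty": 0,"tz": 0,"claw": 0.6},
    {"rx": 0,"ry": 0,"rz": 0,"tx": -0.48,"ty": -1,"tz": 0,"claw": 0.6},
    {"rx": 0,"ry": 0,"rz": 0,"tx": -0.48,"ty": -1,"tz": 0,"claw": 0.6},
    {"rx": 0,"ry": 0,"rz": 0,"tx": -0.48,"ty": -1,"tz": 0,"claw": 0.6},
    {"rx": 0,"ry": 0,"rz": 0,"tx": -0.48,"ty": -1,"tz": 0,"claw": 0.6}
  ],
  "newtons": 40
}}

```text
clock: 0.93
ee_pos: [0.1846, 0.4501, 0.1912]
orientation: [0.592, -3.085, 0.002]
contact_force: [0.4, -0.6, 1.2]
opening: 0.0515
gripper_force: 0.0
```

{"name": "servo_tool", "arguments": {
  "plan": [
    {"rx": 0,"ry": 0,"rz": 0,"tx": -0.48,"ty": -1,"tz": 0,"claw": 0.6},
    {"rx": 0,"ry": 0,"rz": 0,"tx": -0.48,"ty": -1,"tz": 0,"claw": 0.6},
    {"rx": 0,"ry": 0,"rz": 0,"tx": -0.48,"ty": -1,"tz": 0,"claw": 0.6},
    {"rx": 0,"ry": 0,"rz": 0,"tx": -0.48,"ty": -1,"tz": 0,"claw": 0.6},
    {"rx": 0,"ry": 0,"rz": 0,"tx": -0.48,"ty": -1,"tz": 0,"claw": 0.6},
    {"rx": 0,"ry": 0,"rz": 0,"tx": -0.48,"ty": -1,"tz": 0,"claw": 0.6},
    {"rx": 0,"ry": 0,"rz": 0,"tx": -0.48,"ty": -1,"tz": 0,"claw": 0.6},
    {"rx": 0,"ry": 0,"rz": 0,"tx": -0.48,"ty": -1,"tz": 0,"claw": 0.6},
    {"rx": 0,"ry": 0,"rz": 0,"tx": -0.48,"ty": -1,"tz": 0,"claw": 0.6},
    {"rx": 0,"ry": 0,"rz": 0,"tx": -0.48,"ty": -1,"tz": 0,"claw": 0.6}
  ]
}}

```text
clock: 1.77
ee_pos: [0.3479, 0.2998, 0.1913]
orientation: [0.591, -3.085, 0.001]
contact_force: [-0.3, 0.6, -1.0]
opening: 0.0514
gripper_force: 0.0
```

{"name": "servo_tool", "arguments": {
  "plan": [
    {"rx": 0,"ry": 0,"rz": 0,"tx": -0.48,"ty": -1,"tz": 0,"claw": 0.6},
    {"rx": 0,"ry": 0,"rz": 0,"tx": -0.48,"ty": -1,"tz": 0,"claw": 0.6},
    {"rx": 0,"ry": 0,"rz": 0,"tx": -0.48,"ty": -1,"tz": 0,"claw": 0.6},
    {"rx": 0,"ry": 0,"rz": 0,"tx": -0.48,"ty": -1,"tz": 0,"claw": 0.6},
    {"rx": 0,"ry": 0,"rz": 0,"tx": -0.48,"ty": -1,"tz": 0,"claw": 0.6},
    {"rx": 0,"ry": 0,"rz": 0,"tx": -0.48,"ty": -1,"tz": 0,"claw": 0.6},
    {"rx": 0,"ry": 0,"rz": 0,"tx": -0.3,"ty": -0.5,"tz": 0.5,"claw": 0.6},
    {"rx": 0,"ry": 0,"rz": 0,"tx": 0,"ty": 0,"tz": 1,"claw": 0.6},
    {"rx": 0,"ry": 0,"rz": 0,"tx": 0,"ty": 0,"tz": 0.5,"claw": 0.6},
    {"rx": 0,"ry": 0,"rz": 0,"tx": 0,"ty": 0,"tz": 0,"claw": 0.6}
  ]
}}

```text
clock: 2.6
ee_pos: [0.4522, 0.2025, 0.1484]
orientation: [0.589, -3.08, 0.002]
contact_force: [-1.0, -0.6, -0.4]
opening: 0.0509
gripper_force: 0.0
```

```bash
python3 -c "
from h import *
delta([.459,.2042,.057])"
```

```text
rows tx,ty,tz [-0.374 -0.047  4.568] pos [0.4522 0.2025 0.1484] yawY 111.67 tilt 0.36 F [-1.04 -0.59 -0.4 ] open 0.0509 grip 0.0 t 2.6
```

{"name": "servo_tool", "arguments": {
  "plan": [
    {"rx": 0,"ry": 0,"rz": 0,"tx": -0.3,"ty": -0.04,"tz": 0.6,"claw": 0.6},
    {"rx": 0,"ry": 0,"rz": 0,"tx": 0,"ty": 0,"tz": 0.8,"claw": 0.6},
    {"rx": 0,"ry": 0,"rz": 0,"tx": 0,"ty": 0,"tz": 0.8,"claw": 0.6},
    {"rx": 0,"ry": 0,"rz": 0,"tx": 0,"ty": 0,"tz": 0.6,"claw": 0.6},
    {"rx": 0,"ry": 0,"rz": 0,"tx": 0,"ty": 0,"tz": 0.2,"claw": 0.6},
    {"rx": 0,"ry": 0,"rz": 0,"tx": 0,"ty": 0,"tz": 0,"claw": 0.6},
    {"rx": 0,"ry": 0,"rz": 0,"tx": 0,"ty": 0,"tz": 0,"claw": 0.6},
    {"rx": 0,"ry": 0,"rz": 0,"tx": 0,"ty": 0,"tz": 0,"claw": 0.6},
    {"rx": 0,"ry": 0,"rz": 0,"tx": 0,"ty": 0,"tz": 0,"claw": 0.6},
    {"rx": 0,"ry": 0,"rz": 0,"tx": 0,"ty": 0,"tz": 0,"claw": 0.6}
  ]
}}

```text
clock: 3.43
ee_pos: [0.4611, 0.2054, 0.0925]
orientation: [-0.591, 3.084, 0.001]
contact_force: [-0.1, 0.2, 0.1]
opening: 0.0513
gripper_force: 0.0
```

```bash
python3 -c "
from h import *
delta([.459,.2042,.057])
fr,W,K,R,t=grab('wrist'); cv2.imwrite('pics/w1.png',fr)"
```

```text
rows tx,ty,tz [ 0.123 -0.016  1.776] pos [0.4611 0.2054 0.0925] yawY 111.71 tilt 0.09 F [-0.07  0.19  0.09] open 0.0513 grip 0.0 t 3.4333
```

View pics/w1.png

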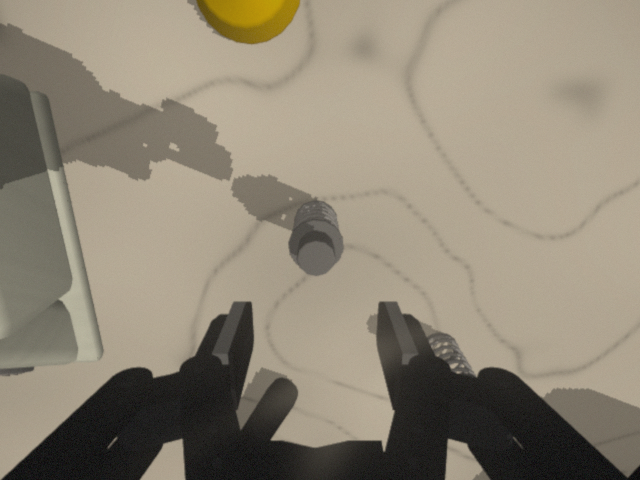

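The wrist view shows the knob at (316,255), centred between the fingers at columns 235 and 395. I'll lower and grip.

{"name": "servo_tool", "arguments": {
  "plan": [
    {"rx": 0,"ry": 0,"rz": 0,"tx": 0.12,"ty": 0,"tz": 0.6,"claw": 0.6},
    {"rx": 0,"ry": 0,"rz": 0,"tx": 0,"ty": 0,"tz": 0.6,"claw": 0.6},
    {"rx": 0,"ry": 0,"rz": 0,"tx": 0,"ty": 0,"tz": 0.4,"claw": 0.6},
    {"rx": 0,"ry": 0,"rz": 0,"tx": 0,"ty": 0,"tz": 0.13,"claw": 0.6},
    {"rx": 0,"ry": 0,"rz": 0,"tx": 0,"ty": 0,"tz": 0,"claw": 0.5},
    {"rx": 0,"ry": 0,"rz": 0,"tx": 0,"ty": 0,"tz": 0,"claw": 0.3},
    {"rx": 0,"ry": 0,"rz": 0,"tx": 0,"ty": 0,"tz": 0,"claw": 0.1},
    {"rx": 0,"ry": 0,"rz": 0,"tx": 0,"ty": 0,"tz": 0,"claw": 0.1},
    {"rx": 0,"ry": 0,"rz": 0,"tx": 0,"ty": 0,"tz": 0,"claw": 0.1},
    {"rx": 0,"ry": 0,"rz": 0,"tx": 0,"ty": 0,"tz": 0,"claw": 0.1}
  ],
  "newtons": 40
}}

```text
clock: 4.32
ee_pos: [0.4586, 0.2043, 0.0575]
orientation: [-0.591, 3.085, 0.0]
contact_force: [-0.3, 0.0, 0.0]
opening: 0.0086
gripper_force: 0.0
```

```bash
python3 -c "
from h import *
delta([.459,.2042,.057])"
```

```text
rows tx,ty,tz [-0.017 -0.012  0.023] pos [0.4586 0.2043 0.0575] yawY 111.7 tilt 0.04 F [-0.25  0.04  0.02] open 0.0086 grip 0.0 t 4.3167
```

Run:
```python
from h import *
a,W,K,R,t=grab('wrist')
b,S,K,R,t=grab('scene'); u,v=proj([.459,.204,.05],K,R,t).astype(int); print(u,v)
c=cv2.resize(b[v-60:v+60,u-80:u+80],None,fx=2.5,fy=2.5,interpolation=2)
cv2.imwrite('pics/g1.png',np.hstack([cv2.resize(a,(400,300)),c]))
s,S,K,R,t=grab('top'); u,v=proj([.459,.204,.07],K,R,t)
print(robot.sense()["clock"])
```

```text
412 276
4.4667
```

View pics/g1.png

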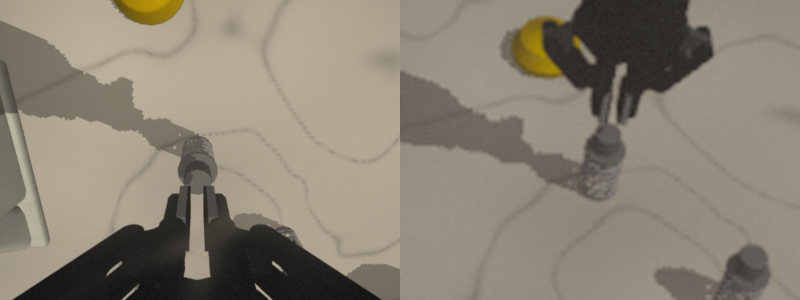

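The fingers closed beside the knob rather than on it. I'll measure where the fingertips really are.

Run:
```python
from h import *
s=robot.sense(); Rt=cv2.Rodrigues(np.array(s["orientation"]))[0]; print(Rt.round(2).tolist(), s["ee_pos"])
for n in("wrist","scene"):
    f,W,K,R,t=grab(n)
    print(n,"TCP px",proj(s["ee_pos"],K,R,t),"knobtop px",proj([.459,.204,.075],K,R,t),"cam",-R.T@t)
    T=(W-s["ee_pos"])@Rt  # tool coords
    d=(f.max(-1)<70)&(abs(T[...,0])<.06)&(abs(T[...,1])<.04)&(T[...,2]>-.06)&(W[...,2]>.03)
    p=T[d]; 
    for lo in np.arange(-.05,.03,.01):
        q=p[(p[:,2]>lo)&(p[:,2]<=lo+.01)]
        if len(q): print(round(lo,3),len(q),np.percentile(q,[2,50,98],axis=0).round(4).tolist())
    k=(W[...,2]>.070)&(W[...,2]<.079)&(np.hypot(W[...,0]-.459,W[...,1]-.204)<.03)
    print("knob pts",k.sum(),W[k].mean(0) if k.any() else '')
```

```text
[[-0.93, -0.37, 0.0], [-0.37, 0.93, 0.0], [-0.0, -0.0, -1.0]] [0.45839328 0.20421223 0.05725893]
wrist TCP px [312.7632849  279.39390168] knobtop px [311.68458403 296.30049585] cam [0.37829468 0.1734642  0.23947838]
-0.05 211 [[-0.0039, -0.0149, -0.0499], [0.0088, -0.0033, -0.0479], [0.013, 0.0168, -0.0425]]
-0.02 212 [[0.0054, -0.0083, -0.0171], [0.0112, -0.0008, -0.0138], [0.0126, 0.0086, -0.0104]]
-0.01 254 [[0.0031, -0.009, -0.0098], [0.0113, -0.0001, -0.0055], [0.0124, 0.009, -0.0005]]
0.0 5 [[0.0107, -0.0101, 0.0], [0.0117, 0.0006, 0.0005], [0.0126, 0.0059, 0.0021]]
knob pts 1369 [0.45446875 0.204186   0.07442166]
scene TCP px [413.59486436 273.86432435] knobtop px [414.48997427 268.73037159] cam [1.1006412  0.31239211 0.87579343]
-0.05 8 [[-0.0095, -0.0155, -0.0493], [-0.0049, -0.0046, -0.0482], [-0.003, 0.0145, -0.0457]]
-0.02 6 [[-0.008, -0.0107, -0.0138], [-0.0056, -0.0082, -0.0127], [-0.0021, -0.0053, -0.0114]]
-0.01 12 [[-0.0096, -0.0106, -0.0097], [-0.0071, -0.0085, -0.0073], [-0.0027, -0.0049, -0.0013]]
0.0 4 [[-0.008, -0.0134, 0.0002], [-0.0034, -0.0104, 0.0007], [-0.0003, -0.0058, 0.0035]]
knob pts 78 [0.45944221 0.20419372 0.07437164]
```

Run:
```python
from h import *
s=robot.sense(); Rt=cv2.Rodrigues(np.array(s["orientation"]))[0]
f,W,K,R,t=grab("wrist"); T=(W-s["ee_pos"])@Rt
for u in(292,300,316,334,341):
    print(u,[(v,(T[v,u]*1000).round(0).tolist(),int(f[v,u].mean())) for v in range(275,440,15)])
f,W,K,R,t=grab("scene"); T=(W-s["ee_pos"])@Rt
for u in(408,411,414,417,421):
    print(u,[(v,(T[v,u]*1000).round(0).tolist(),int(f[v,u].mean())) for v in range(248,284,4)])
```

```text
292 [(275, [1.0, -11.0, 3.0], 73), (290, [-7.0, -11.0, 2.0], 100), (305, [13.0, -8.0, -50.0], 71), (320, [13.0, -7.0, -61.0], 70), (335, [13.0, -7.0, -72.0], 73), (350, [11.0, -6.0, -76.0], 90), (365, [14.0, -6.0, -88.0], 38), (380, [12.0, -5.0, -92.0], 46), (395, [2.0, -6.0, -86.0], 50), (410, [-3.0, -6.0, -88.0], 43), (425, [-6.0, -6.0, -90.0], 30)]
300 [(275, [9.0, -6.0, -14.0], 62), (290, [2.0, -6.0, -17.0], 71), (305, [13.0, -5.0, -51.0], 49), (320, [13.0, -4.0, -61.0], 41), (335, [13.0, -4.0, -70.0], 34), (350, [11.0, -4.0, -77.0], 39), (365, [5.0, -4.0, -76.0], 41), (380, [-0.0, -4.0, -77.0], 54), (395, [-7.0, -4.0, -77.0], 56), (410, [-138.0, -10.0, 57.0], 157), (425, [-154.0, -11.0, 58.0], 157)]
316 [(275, [10.0, 2.0, -17.0], 100), (290, [3.0, 2.0, -18.0], 98), (305, [-6.0, 2.0, -17.0], 100), (320, [-58.0, 2.0, 57.0], 153), (335, [-71.0, 2.0, 57.0], 153), (350, [-84.0, 2.0, 58.0], 158), (365, [-97.0, 2.0, 58.0], 154), (380, [-110.0, 2.0, 57.0], 151), (395, [-124.0, 2.0, 57.0], 151), (410, [-138.0, 2.0, 57.0], 152), (425, [-153.0, 2.0, 57.0], 156)]
334 [(275, [7.0, 10.0, -10.
[... 1437 characters left out ...]
8, [-1.0, -2.0, -20.0], 89), (272, [-10.0, -2.0, -19.0], 91), (276, [-11.0, -1.0, -7.0], 70), (280, [-12.0, 1.0, 4.0], 91)]
417 [(248, [120.0, 22.0, 57.0], 110), (252, [107.0, 21.0, 56.0], 120), (256, [96.0, 20.0, 57.0], 134), (260, [82.0, 19.0, 54.0], 143), (264, [72.0, 18.0, 56.0], 143), (268, [2.0, 5.0, -18.0], 90), (272, [-10.0, 4.0, -20.0], 94), (276, [-8.0, 6.0, -3.0], 78), (280, [-14.0, 6.0, 2.0], 90)]
421 [(248, [4.0, 5.0, -77.0], 43), (252, [-8.0, 4.0, -80.0], 41), (256, [-10.0, 5.0, -70.0], 53), (260, [-11.0, 7.0, -59.0], 74), (264, [-10.0, 8.0, -45.0], 92), (268, [61.0, 27.0, 55.0], 143), (272, [49.0, 26.0, 55.0], 133), (276, [-3.0, 15.0, 2.0], 95), (280, [27.0, 24.0, 55.0], 133)]
```

The fingertips really sit about 44 mm above the reported TCP, with x and y correct, so they closed above the knob. I'll open, lower 42 mm and grip.

{"name": "servo_tool", "arguments": {
  "plan": [
    {"rx": 0,"ry": 0,"rz": 0,"tx": 0,"ty": 0.05,"tz": 0,"claw": 0.6},
    {"rx": 0,"ry": 0,"rz": 0,"tx": 0,"ty": 0,"tz": 0,"claw": 0.6},
    {"rx": 0,"ry": 0,"rz": 0,"tx": 0,"ty": 0,"tz": 0,"claw": 0.6},
    {"rx": 0,"ry": 0,"rz": 0,"tx": 0,"ty": 0,"tz": 0,"claw": 0.6},
    {"rx": 0,"ry": 0,"rz": 0,"tx": 0,"ty": 0,"tz": 0.5,"claw": 0.6},
    {"rx": 0,"ry": 0,"rz": 0,"tx": 0,"ty": 0,"tz": 0.5,"claw": 0.6},
    {"rx": 0,"ry": 0,"rz": 0,"tx": 0,"ty": 0,"tz": 0.5,"claw": 0.6},
    {"rx": 0,"ry": 0,"rz": 0,"tx": 0,"ty": 0,"tz": 0.4,"claw": 0.6},
    {"rx": 0,"ry": 0,"rz": 0,"tx": 0,"ty": 0,"tz": 0.15,"claw": 0.6},
    {"rx": 0,"ry": 0,"rz": 0,"tx": 0,"ty": 0,"tz": 0,"claw": 0.6}
  ],
  "newtons": 40
}}

```text
clock: 5.5
ee_pos: [0.4572, 0.2048, 0.0153]
orientation: [0.591, -3.084, 0.001]
contact_force: [0.9, 0.3, 0.2]
opening: 0.0512
gripper_force: 0.0
```

{"name": "servo_tool", "arguments": {
  "plan": [
    {"rx": 0,"ry": 0,"rz": 0,"tx": 0,"ty": 0,"tz": 0,"claw": 0.4},
    {"rx": 0,"ry": 0,"rz": 0,"tx": 0,"ty": 0,"tz": 0,"claw": 0.2},
    {"rx": 0,"ry": 0,"rz": 0,"tx": 0,"ty": 0,"tz": 0,"claw": 0.1},
    {"rx": 0,"ry": 0,"rz": 0,"tx": 0,"ty": 0,"tz": 0,"claw": 0.1},
    {"rx": 0,"ry": 0,"rz": 0,"tx": 0,"ty": 0,"tz": 0,"claw": 0.1},
    {"rx": 0,"ry": 0,"rz": 0,"tx": 0,"ty": 0,"tz": 0,"claw": 0.1},
    {"rx": 0,"ry": 0,"rz": 0,"tx": 0,"ty": 0,"tz": 0,"claw": 0.1},
    {"rx": 0,"ry": 0,"rz": 0,"tx": 0,"ty": 0,"tz": 0,"claw": 0.1},
    {"rx": 0,"ry": 0,"rz": 0,"tx": 0,"ty": 0,"tz": 0,"claw": 0.1},
    {"rx": 0,"ry": 0,"rz": 0,"tx": 0,"ty": 0,"tz": 0,"claw": 0.1}
  ]
}}

```text
clock: 6.33
ee_pos: [0.4582, 0.2052, 0.0162]
orientation: [-0.591, 3.085, 0.0]
contact_force: [1.1, 0.7, 0.2]
opening: 0.0205
gripper_force: 39.1
```

{"name": "servo_tool", "arguments": {
  "plan": [
    {"rx": 0,"ry": 0,"rz": 0,"tx": 0,"ty": 0,"tz": -0.5,"claw": 0.1},
    {"rx": 0,"ry": 0,"rz": 0,"tx": 0,"ty": 0,"tz": -0.9,"claw": 0.1},
    {"rx": 0,"ry": 0,"rz": 0,"tx": 0,"ty": 0,"tz": -1,"claw": 0.1},
    {"rx": 0,"ry": 0,"rz": 0,"tx": 0,"ty": 0,"tz": -1,"claw": 0.1},
    {"rx": 0,"ry": 0,"rz": 0,"tx": 0,"ty": -0.3,"tz": -1,"claw": 0.1},
    {"rx": 0,"ry": 0,"rz": 0,"tx": 0,"ty": -0.6,"tz": -1,"claw": 0.1},
    {"rx": 0,"ry": 0,"rz": 0,"tx": 0.06,"ty": -0.9,"tz": -1,"claw": 0.1},
    {"rx": 0,"ry": 0,"rz": 0,"tx": 0.1,"ty": -1,"tz": -1,"claw": 0.1},
    {"rx": 0,"ry": 0,"rz": 0,"tx": 0.1,"ty": -1,"tz": -0.5,"claw": 0.1},
    {"rx": 0,"ry": 0,"rz": 0,"tx": 0.1,"ty": -1,"tz": 0,"claw": 0.1}
  ]
}}

```text
clock: 7.17
ee_pos: [0.4883, 0.1129, 0.1766]
orientation: [-0.591, 3.081, 0.0]
contact_force: [0.7, 0.0, -0.9]
opening: 0.0206
gripper_force: 39.3
```

{"name": "servo_tool", "arguments": {
  "plan": [
    {"rx": 0,"ry": 0,"rz": 0,"tx": 0.1,"ty": -1,"tz": 0,"claw": 0.1},
    {"rx": 0,"ry": 0,"rz": 0,"tx": 0.1,"ty": -1,"tz": 0,"claw": 0.1},
    {"rx": 0,"ry": 0,"rz": 0,"tx": 0.1,"ty": -1,"tz": 0,"claw": 0.1},
    {"rx": 0,"ry": 0,"rz": 0,"tx": 0.1,"ty": -1,"tz": 0,"claw": 0.1},
    {"rx": 0,"ry": 0,"rz": 0,"tx": 0.1,"ty": -1,"tz": 0,"claw": 0.1},
    {"rx": 0,"ry": 0,"rz": 0,"tx": 0.1,"ty": -1,"tz": 0,"claw": 0.1},
    {"rx": 0,"ry": 0,"rz": 0,"tx": 0.1,"ty": -1,"tz": 0,"claw": 0.1},
    {"rx": 0,"ry": 0,"rz": 0,"tx": 0.1,"ty": -0.8,"tz": 0,"claw": 0.1},
    {"rx": 0,"ry": 0,"rz": 0,"tx": 0,"ty": -0.3,"tz": 0,"claw": 0.1},
    {"rx": 0,"ry": 0,"rz": 0,"tx": 0,"ty": 0,"tz": 0,"claw": 0.1}
  ]
}}

```text
clock: 8.0
ee_pos: [0.5317, -0.0441, 0.1737]
orientation: [0.588, -3.085, -0.0]
contact_force: [1.6, -0.2, -0.8]
opening: 0.0201
gripper_force: 39.4
```

Run:
```python
from h import *
delta([.5345,-.0477,.145])
a,W,K,R,t=grab('wrist'); cv2.imwrite('pics/w2.png',a); np.save('w2.npy',W)
b,S,K,R,t=grab('scene'); np.save('s2.npy',S)
u,v=proj([.5345,-.0477,.16],K,R,t).astype(int); print(u,v)
c=cv2.resize(b[v-60:v+60,u-80:u+80],None,fx=2.5,fy=2.5,interpolation=2)
cv2.imwrite('pics/g2.png',np.hstack([cv2.resize(a,(400,300)),c])); cv2.imwrite('pics/s2.png',b)
```

```text
rows tx,ty,tz [-0.063 -0.218  1.433] pos [ 0.5317 -0.0441  0.1737] yawY 111.59 tilt 0.04 F [ 1.61 -0.19 -0.78] open 0.0201 grip 39.4 t 8.0
285 226
```

View pics/g2.png

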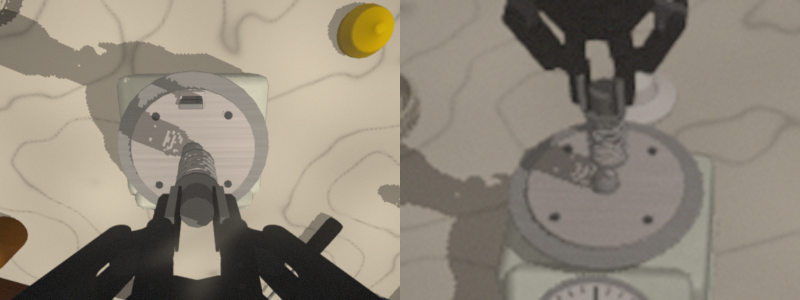

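The wrist and scene views show the spring held upright over the tester plate. The spigot is at about (605,182) in the right-hand crop, just below the foot. Next I'll measure the axis against the spigot.

```bash
cat >> h.py <<'E'
from scipy.optimize import least_squares
def axis(W,c,z0,z1,r,rad=.028):
    p=W.reshape(-1,3); p=p[(p[:,2]>z0)&(p[:,2]<z1)&(np.hypot(p[:,0]-c[0],p[:,1]-c[1])<rad)]
    if len(p)<8: return len(p)
    s=least_squares(lambda q:np.hypot(p[:,0]-q[0],p[:,1]-q[1])-r,c,loss="soft_l1",f_scale=.001)
    return len(p),s.x.round(4),round(float(np.median(abs(s.fun))),4)
E
python3 - <<'E'
from h import *
W=np.load("w2.npy");S=np.load("s2.npy")
c=(.533,-.045)
for n,X in(("w",W),("s",S)):
    for z0,z1 in((.16,.172),(.172,.184),(.184,.196),(.196,.208)): print(n,z0,"coil",axis(X,c,z0,z1,.0155))
    print(n,"flange",axis(X,c,.2085,.2135,.017), "knob",axis(X,c,.216,.23,.011,.02),"spig side",axis(X,(.534,-.0477),.1235,.1285,.0115,.02),axis(X,(.534,-.0477),.1235,.133,.0105,.02))
    p=X.reshape(-1,3);q=p[(np.hypot(p[:,0]-.533,p[:,1]+.046)<.02)&(p[:,2]>.14)&(p[:,2]<.27)];print(q[:,2].min())
    g=p[(p[:,2]>.145)&(p[:,2]<.182)&(np.hypot(p[:,0]-.481,p[:,1]+.069)<.014)]; print("gauge",len(g),g.mean(0) if len(g) else '')
E
```

```text
w 0.16 coil (486, array([ 0.5302, -0.044 ]), 0.0005)
w 0.172 coil (471, array([ 0.5305, -0.044 ]), 0.0005)
w 0.184 coil (700, array([ 0.5305, -0.0438]), 0.0005)
w 0.196 coil (280, array([ 0.5301, -0.044 ]), 0.0003)
w flange (1157, array([ 0.5327, -0.0429]), 0.0019) knob (1488, array([ 0.5298, -0.0452]), 0.0012) spig side (89, array([ 0.532 , -0.0478]), 0.0002) (320, array([ 0.5316, -0.0476]), 0.0007)
0.15633577168497334
gauge 643 [ 0.47873883 -0.06897923  0.17051675]
s 0.16 coil (69, array([ 0.5311, -0.0442]), 0.001)
s 0.172 coil (56, array([ 0.5314, -0.0446]), 0.0009)
s 0.184 coil (39, array([ 0.5302, -0.0447]), 0.0007)
s 0.196 coil (37, array([ 0.5304, -0.0452]), 0.0006)
s flange (55, array([ 0.5278, -0.0444]), 0.0017) knob (101, array([ 0.5318, -0.0446]), 0.0021) spig side (45, array([ 0.5333, -0.0484]), 0.0017) (78, array([ 0.5336, -0.0485]), 0.0015)
0.15631127279988818
gauge 0
```

{"name": "servo_tool", "arguments": {
  "plan": [
    {"rx": 0,"ry": 0,"rz": 0,"tx": -0.02,"ty": -0.2,"tz": 0.3,"claw": 0.1},
    {"rx": 0,"ry": 0,"rz": 0,"tx": 0,"ty": 0,"tz": 0.3,"claw": 0.1},
    {"rx": 0,"ry": 0,"rz": 0,"tx": 0,"ty": 0,"tz": 0.2,"claw": 0.1},
    {"rx": 0,"ry": 0,"rz": 0,"tx": 0,"ty": 0,"tz": 0,"claw": 0.1},
    {"rx": 0,"ry": 0,"rz": 0,"tx": 0,"ty": 0,"tz": 0,"claw": 0.1},
    {"rx": 0,"ry": 0,"rz": 0,"tx": 0,"ty": 0,"tz": 0,"claw": 0.1},
    {"rx": 0,"ry": 0,"rz": 0,"tx": 0,"ty": 0,"tz": 0,"claw": 0.1},
    {"rx": 0,"ry": 0,"rz": 0,"tx": 0,"ty": 0,"tz": 0,"claw": 0.1},
    {"rx": 0,"ry": 0,"rz": 0,"tx": 0,"ty": 0,"tz": 0,"claw": 0.1},
    {"rx": 0,"ry": 0,"rz": 0,"tx": 0,"ty": 0,"tz": 0,"claw": 0.1}
  ]
}}

```text
clock: 8.93
ee_pos: [0.5337, -0.0468, 0.1583]
orientation: [-0.591, 3.085, -0.0]
contact_force: [-0.6, 0.4, -0.3]
opening: 0.0202
gripper_force: 39.4
```

Run:
```python
from h import *
delta([.5345,-.0477,.145])
for n in("wrist","scene","wrist"):
    f,X,K,R,t=grab(n); c=(.532,-.047); P=(.532,-.0477)
    print(n,[axis(X,c,z,z+.02,.0155) for z in(.142,.162)],"spig",axis(X,P,.1235,.1285,.0115,.02),axis(X,P,.1235,.133,.0105,.02))
delta([.5345,-.0477,.145])
```

```text
rows tx,ty,tz [-0.019 -0.057  0.665] pos [ 0.5337 -0.0468  0.1583] yawY 111.7 tilt 0.02 F [-0.59  0.41 -0.31] open 0.0202 grip 39.4 t 8.9333
wrist [(898, array([ 0.5323, -0.0467]), 0.0005), (845, array([ 0.5325, -0.0465]), 0.0005)] spig (70, array([ 0.5317, -0.0474]), 0.0002) (111, array([ 0.5308, -0.0482]), 0.0003)
scene [(118, array([ 0.5338, -0.0477]), 0.0011), (75, array([ 0.5323, -0.0484]), 0.0009)] spig (52, array([ 0.5331, -0.0473]), 0.002) (75, array([ 0.5336, -0.0479]), 0.0015)
wrist [(892, array([ 0.5322, -0.0467]), 0.0005), (850, array([ 0.5324, -0.0465]), 0.0005)] spig (76, array([ 0.5317, -0.0475]), 0.0002) (105, array([ 0.5309, -0.0484]), 0.0003)
rows tx,ty,tz [-0.022 -0.059  0.659] pos [ 0.5337 -0.0468  0.1582] yawY 111.7 tilt 0.01 F [ 0.15 -0.35  0.13] open 0.0202 grip 39.4 t 9.0833
```

{"name": "servo_tool", "arguments": {
  "plan": [
    {"rx": 0,"ry": 0,"rz": 0,"tx": 0.04,"ty": -0.025,"tz": 0.1,"claw": 0.1},
    {"rx": 0,"ry": 0,"rz": 0,"tx": 0,"ty": 0,"tz": 0.2,"claw": 0.1},
    {"rx": 0,"ry": 0,"rz": 0,"tx": 0,"ty": 0,"tz": 0.2,"claw": 0.1},
    {"rx": 0,"ry": 0,"rz": 0,"tx": 0,"ty": 0,"tz": 0.2,"claw": 0.1},
    {"rx": 0,"ry": 0,"rz": 0,"tx": 0,"ty": 0,"tz": 0.2,"claw": 0.1},
    {"rx": 0,"ry": 0,"rz": 0,"tx": 0,"ty": 0,"tz": 0.1,"claw": 0.1},
    {"rx": 0,"ry": 0,"rz": 0,"tx": 0,"ty": 0,"tz": 0,"claw": 0.1},
    {"rx": 0,"ry": 0,"rz": 0,"tx": 0,"ty": 0,"tz": 0,"claw": 0.1},
    {"rx": 0,"ry": 0,"rz": 0,"tx": 0,"ty": 0,"tz": 0,"claw": 0.1},
    {"rx": 0,"ry": 0,"rz": 0,"tx": 0,"ty": 0,"tz": 0,"claw": 0.1}
  ]
}}

```text
clock: 9.92
ee_pos: [0.5331, -0.0475, 0.1383]
orientation: [-0.591, 3.085, 0.0]
contact_force: [-0.5, -0.4, 0.6]
opening: 0.0205
gripper_force: 39.5
```

```bash
cat >> h.py <<'E'
def look(name):
    "scene + wrist: coil axis, seat, flange and plate heights; crop picture"
    delta([.533,-.0475,.138])
    f,X,K,R,t=grab("scene"); w,V,K2,R2,t2=grab("wrist")
    def med(X,a,b,c,z0,z1):
        p=X.reshape(-1,3); d=np.hypot(p[:,0]-c[0],p[:,1]-c[1]); q=p[(d>a)&(d<b)&(p[:,2]>z0)&(p[:,2]<z1)]; return len(q),round(float(np.median(q[:,2])),4) if len(q) else None
    c=(.533,-.0477)
    for n,Y in(("s",X),("w",V)):
        print(n,"plate",med(Y,.03,.045,c,.105,.126),"axis",axis(Y,c,.135,.150,.0155),"flange",med(Y,.0125,.0165,c,.145,.182),"knobtop",med(Y,0,.009,c,.17,.205))
    u,v=proj([.6,-.02,.1],K,R,t).astype(int)
    cr=cv2.resize(f[v-85:v+65,u-75:u+75],(600,600),interpolation=2)
    cv2.imwrite(f"pics/{name}.png",cr)
    return f,X,w,V
E
python3 -c "
from h import *
look('p0')"
```

```text
rows tx,ty,tz [0.004 0.001 0.015] pos [ 0.5331 -0.0475  0.1383] yawY 111.7 tilt 0.01 F [-0.54 -0.44  0.58] open 0.0205 grip 39.5 t 9.9167
s plate (564, 0.1218) axis (58, array([ 0.5325, -0.0494]), 0.001) flange (118, 0.1634) knobtop (59, 0.1958)
w plate (8031, 0.1216) axis (577, array([ 0.5317, -0.0474]), 0.0005) flange (1204, 0.1755) knobtop (1452, 0.1961)
```

{"name": "servo_tool", "arguments": {
  "plan": [
    {"rx": 0,"ry": 0,"rz": 0,"tx": 0,"ty": 0,"tz": 0.1,"claw": 0.1},
    {"rx": 0,"ry": 0,"rz": 0,"tx": 0,"ty": 0,"tz": 0.2,"claw": 0.1},
    {"rx": 0,"ry": 0,"rz": 0,"tx": 0,"ty": 0,"tz": 0.2,"claw": 0.1},
    {"rx": 0,"ry": 0,"rz": 0,"tx": 0,"ty": 0,"tz": 0.2,"claw": 0.1},
    {"rx": 0,"ry": 0,"rz": 0,"tx": 0,"ty": 0,"tz": 0.1,"claw": 0.1},
    {"rx": 0,"ry": 0,"rz": 0,"tx": 0,"ty": 0,"tz": 0,"claw": 0.1},
    {"rx": 0,"ry": 0,"rz": 0,"tx": 0,"ty": 0,"tz": 0,"claw": 0.1},
    {"rx": 0,"ry": 0,"rz": 0,"tx": 0,"ty": 0,"tz": 0,"claw": 0.1},
    {"rx": 0,"ry": 0,"rz": 0,"tx": 0,"ty": 0,"tz": 0,"claw": 0.1},
    {"rx": 0,"ry": 0,"rz": 0,"tx": 0,"ty": 0,"tz": 0,"claw": 0.1}
  ],
  "newtons": 60
}}

```text
clock: 10.85
ee_pos: [0.5334, -0.0476, 0.123]
orientation: [-0.591, 3.084, -0.001]
contact_force: [-2.8, -0.5, 7.6]
opening: 0.0197
gripper_force: 60.0
```

```bash
python3 -c "
from h import *
look('p1')"
```

```text
rows tx,ty,tz [ 0.016  0.012 -0.751] pos [ 0.5334 -0.0476  0.123 ] yawY 111.7 tilt 0.08 F [-2.77 -0.48  7.64] open 0.0197 grip 60.0 t 10.85
s plate (539, 0.1176) axis (66, array([ 0.5323, -0.0494]), 0.0009) flange (78, 0.1594) knobtop (43, 0.1806)
w plate (8464, 0.1174) axis (788, array([ 0.5316, -0.0473]), 0.0005) flange (1226, 0.1612) knobtop (1497, 0.1808)
```

View pics/p1.png

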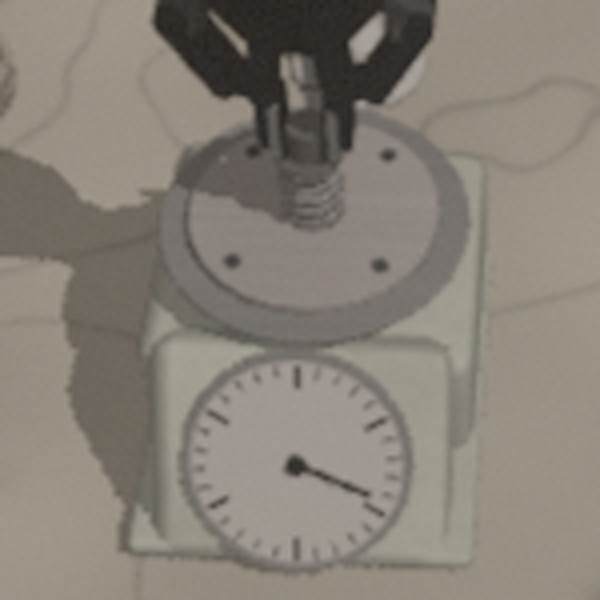

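The hand at (370,495) sits just before the 1.0 kg tick, so it reads about 0.9 kg at about 11.5 mm of compression. That makes this the stiffer spring, k ≈ 0.72 N/mm. It needs about 5.6 mm more.

{"name": "servo_tool", "arguments": {
  "plan": [
    {"rx": 0,"ry": 0,"rz": 0,"tx": 0,"ty": 0,"tz": 0.1,"claw": 0.1},
    {"rx": 0,"ry": 0,"rz": 0,"tx": 0,"ty": 0,"tz": 0.1,"claw": 0.1},
    {"rx": 0,"ry": 0,"rz": 0,"tx": 0,"ty": 0,"tz": 0.06,"claw": 0.1},
    {"rx": 0,"ry": 0,"rz": 0,"tx": 0,"ty": 0,"tz": 0.02,"claw": 0.1},
    {"rx": 0,"ry": 0,"rz": 0,"tx": 0,"ty": 0,"tz": 0,"claw": 0.1},
    {"rx": 0,"ry": 0,"rz": 0,"tx": 0,"ty": 0,"tz": 0,"claw": 0.1},
    {"rx": 0,"ry": 0,"rz": 0,"tx": 0,"ty": 0,"tz": 0,"claw": 0.1},
    {"rx": 0,"ry": 0,"rz": 0,"tx": 0,"ty": 0,"tz": 0,"claw": 0.1},
    {"rx": 0,"ry": 0,"rz": 0,"tx": 0,"ty": 0,"tz": 0,"claw": 0.1},
    {"rx": 0,"ry": 0,"rz": 0,"tx": 0,"ty": 0,"tz": 0,"claw": 0.1}
  ]
}}

```text
clock: 11.78
ee_pos: [0.5335, -0.0476, 0.1179]
orientation: [-0.591, 3.084, -0.001]
contact_force: [-4.1, -0.1, 10.9]
opening: 0.0195
gripper_force: 60.4
```

```bash
python3 -c "
from h import *
look('p2')"
```

```text
rows tx,ty,tz [ 0.017  0.014 -1.007] pos [ 0.5335 -0.0476  0.1179] yawY 111.7 tilt 0.1 F [-4.1  -0.1  10.85] open 0.0195 grip 60.4 t 11.7833
s plate (544, 0.1161) axis (52, array([ 0.5323, -0.0489]), 0.001) flange (71, 0.1566) knobtop (47, 0.1756)
w plate (8583, 0.1161) axis (835, array([ 0.5315, -0.0474]), 0.0004) flange (1225, 0.1564) knobtop (1503, 0.1757)
```

View pics/p2.png

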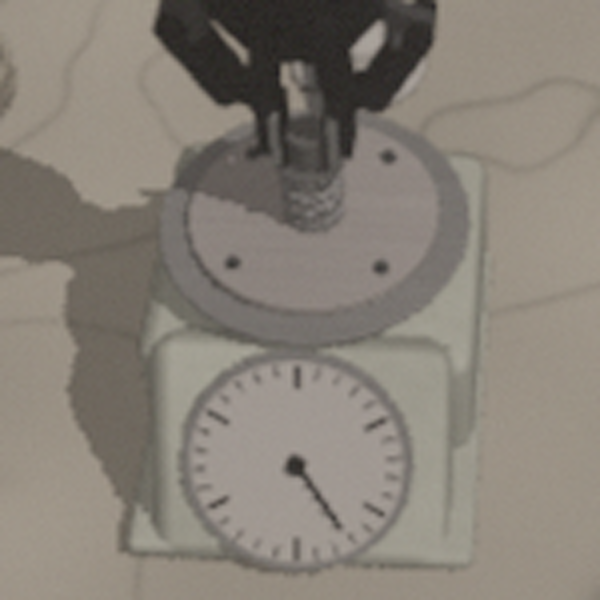

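The hand at (341,528) reads about 1.2 kg. Compression is about 15 mm, so the flange is about 6 mm above the line and this is the new spring. I'll add 1 mm for margin and hold.

{"name": "servo_tool", "arguments": {
  "plan": [
    {"rx": 0,"ry": 0,"rz": 0,"tx": 0,"ty": 0,"tz": 0.05,"claw": 0.1},
    {"rx": 0,"ry": 0,"rz": 0,"tx": 0,"ty": 0,"tz": 0,"claw": 0.1},
    {"rx": 0,"ry": 0,"rz": 0,"tx": 0,"ty": 0,"tz": 0,"claw": 0.1},
    {"rx": 0,"ry": 0,"rz": 0,"tx": 0,"ty": 0,"tz": 0,"claw": 0.1},
    {"rx": 0,"ry": 0,"rz": 0,"tx": 0,"ty": 0,"tz": 0,"claw": 0.1},
    {"rx": 0,"ry": 0,"rz": 0,"tx": 0,"ty": 0,"tz": 0,"claw": 0.1},
    {"rx": 0,"ry": 0,"rz": 0,"tx": 0,"ty": 0,"tz": 0,"claw": 0.1},
    {"rx": 0,"ry": 0,"rz": 0,"tx": 0,"ty": 0,"tz": 0,"claw": 0.1},
    {"rx": 0,"ry": 0,"rz": 0,"tx": 0,"ty": 0,"tz": 0,"claw": 0.1},
    {"rx": 0,"ry": 0,"rz": 0,"tx": 0,"ty": 0,"tz": 0,"claw": 0.1}
  ]
}}

```text
clock: 12.72
ee_pos: [0.5335, -0.0476, 0.117]
orientation: [-0.591, 3.084, -0.001]
contact_force: [-3.0, 0.0, 11.9]
opening: 0.0197
gripper_force: 60.4
```

Run:
```python
from h import *
f,X,w,V=look('p3')
# dial angle: rectify the dial via the dial plane from depth, dark pixels of the hand
_,_,K,R,t=grab("scene")
n=cv2.imread('pics/p3.png'); g=n.min(-1).astype(float)
best=[]
for d in np.arange(60,240,1.):
    a=np.radians(d); r=np.arange(25,70); x=296+r*1.0*np.sin(a); y=465-r*.93*np.cos(a)
    best.append((g[y.astype(int),x.astype(int)].mean(),d))
print(sorted(best)[:3],"kg",sorted(best)[0][1]/120)
```

```text
rows tx,ty,tz [ 0.019  0.013 -1.052] pos [ 0.5335 -0.0476  0.117 ] yawY 111.7 tilt 0.11 F [-2.97  0.04 11.86] open 0.0197 grip 60.4 t 12.7167
s plate (531, 0.1159) axis (42, array([ 0.5321, -0.0488]), 0.0007) flange (58, 0.1554) knobtop (42, 0.175)
w plate (8631, 0.1158) axis (781, array([ 0.5316, -0.0474]), 0.0004) flange (1162, 0.1556) knobtop (1491, 0.1748)
[(np.float64(70.46666666666667), np.float64(153.0)), (np.float64(72.57777777777778), np.float64(152.0)), (np.float64(73.71111111111111), np.float64(154.0))] kg 1.275
```

Now about 1.25 kg. I'll hold for one more call, then ease up.

{"name": "servo_tool", "arguments": {
  "plan": [
    {"rx": 0,"ry": 0,"rz": 0,"tx": 0,"ty": 0,"tz": 0,"claw": 0.1},
    {"rx": 0,"ry": 0,"rz": 0,"tx": 0,"ty": 0,"tz": 0,"claw": 0.1},
    {"rx": 0,"ry": 0,"rz": 0,"tx": 0,"ty": 0,"tz": 0,"claw": 0.1},
    {"rx": 0,"ry": 0,"rz": 0,"tx": 0,"ty": 0,"tz": 0,"claw": 0.1},
    {"rx": 0,"ry": 0,"rz": 0,"tx": 0,"ty": 0,"tz": 0,"claw": 0.1},
    {"rx": 0,"ry": 0,"rz": 0,"tx": 0,"ty": 0,"tz": 0,"claw": 0.1},
    {"rx": 0,"ry": 0,"rz": 0,"tx": 0,"ty": 0,"tz": 0,"claw": 0.1},
    {"rx": 0,"ry": 0,"rz": 0,"tx": 0,"ty": 0,"tz": 0,"claw": 0.1},
    {"rx": 0,"ry": 0,"rz": 0,"tx": 0,"ty": 0,"tz": 0,"claw": 0.1},
    {"rx": 0,"ry": 0,"rz": 0,"tx": 0,"ty": 0,"tz": 0,"claw": 0.1}
  ]
}}

```text
clock: 13.7
ee_pos: [0.5335, -0.0476, 0.117]
orientation: [-0.591, 3.084, -0.001]
contact_force: [-3.7, -0.7, 12.0]
opening: 0.0198
gripper_force: 60.4
```

{"name": "servo_tool", "arguments": {
  "plan": [
    {"rx": 0,"ry": 0,"rz": 0,"tx": 0,"ty": 0,"tz": -0.3,"claw": 0.1},
    {"rx": 0,"ry": 0,"rz": 0,"tx": 0,"ty": 0,"tz": -0.4,"claw": 0.1},
    {"rx": 0,"ry": 0,"rz": 0,"tx": 0,"ty": 0,"tz": -0.4,"claw": 0.1},
    {"rx": 0,"ry": 0,"rz": 0,"tx": 0,"ty": 0,"tz": -0.4,"claw": 0.1},
    {"rx": 0,"ry": 0,"rz": 0,"tx": 0,"ty": 0,"tz": -0.4,"claw": 0.1},
    {"rx": 0,"ry": 0,"rz": 0,"tx": 0,"ty": 0,"tz": -0.4,"claw": 0.1},
    {"rx": 0,"ry": 0,"rz": 0,"tx": 0,"ty": 0,"tz": -0.4,"claw": 0.1},
    {"rx": 0,"ry": 0,"rz": 0,"tx": 0,"ty": 0,"tz": -0.4,"claw": 0.1},
    {"rx": 0,"ry": 0,"rz": 0,"tx": 0,"ty": 0,"tz": -0.2,"claw": 0.1},
    {"rx": 0,"ry": 0,"rz": 0,"tx": 0,"ty": 0,"tz": 0,"claw": 0.1}
  ]
}}

```text
clock: 14.53
ee_pos: [0.5339, -0.0476, 0.1827]
orientation: [-0.591, 3.083, -0.001]
contact_force: [0.3, -0.5, 0.5]
opening: 0.0198
gripper_force: 59.3
```

Run:
```python
from h import *
delta([.463,-.3575,.18])
f,X,K,R,t=grab("wrist"); c=(.532,-.0475)
print([axis(X,c,z,z+.012,.0155) for z in(.158,.170,.182,.194)])
p=X.reshape(-1,3);q=p[(np.hypot(p[:,0]-.533,p[:,1]+.046)<.02)&(p[:,2]>.14)];print("foot",q[:,2].min(),"plate",np.median(p[(np.hypot(p[:,0]-.533,p[:,1]+.046)<.045)&(p[:,2]<.126)][:,2]))
```

```text
rows tx,ty,tz [  9.025 -13.085   0.131] pos [ 0.5339 -0.0476  0.1827] yawY 111.7 tilt 0.12 F [ 0.31 -0.53  0.45] open 0.0198 grip 59.3 t 14.5333
[(171, array([ 0.5318, -0.0477]), 0.0002), (414, array([ 0.5325, -0.0474]), 0.0005), (593, array([ 0.5327, -0.0474]), 0.0006), (577, array([ 0.5327, -0.0472]), 0.0005)]
foot 0.16510947000544987 plate 0.12199230214084648
```

{"name": "servo_tool", "arguments": {
  "plan": [
    {"rx": 0,"ry": 0,"rz": 0,"tx": 0,"ty": -0.6,"tz": 0,"claw": 0.1},
    {"rx": 0,"ry": 0,"rz": 0,"tx": 0,"ty": -0.9,"tz": 0,"claw": 0.1},
    {"rx": 0,"ry": 0,"rz": 0,"tx": 0,"ty": -0.9,"tz": 0,"claw": 0.1},
    {"rx": 0,"ry": 0,"rz": 0,"tx": 0.6,"ty": -0.9,"tz": 0,"claw": 0.1},
    {"rx": 0,"ry": 0,"rz": 0,"tx": 0.8,"ty": -0.9,"tz": 0,"claw": 0.1},
    {"rx": 0,"ry": 0,"rz": 0,"tx": 0.8,"ty": -0.9,"tz": 0,"claw": 0.1},
    {"rx": 0,"ry": 0,"rz": 0,"tx": 0.8,"ty": -0.9,"tz": 0,"claw": 0.1},
    {"rx": 0,"ry": 0,"rz": 0,"tx": 0.8,"ty": -0.9,"tz": 0,"claw": 0.1},
    {"rx": 0,"ry": 0,"rz": 0,"tx": 0.8,"ty": -0.9,"tz": 0,"claw": 0.1},
    {"rx": 0,"ry": 0,"rz": 0,"tx": 0.8,"ty": -0.9,"tz": 0,"claw": 0.1}
  ]
}}

```text
clock: 15.42
ee_pos: [0.4962, -0.2509, 0.1808]
orientation: [0.591, -3.084, -0.0]
contact_force: [-0.3, 0.7, 0.1]
opening: 0.0198
gripper_force: 59.3
```

{"name": "servo_tool", "arguments": {
  "plan": [
    {"rx": 0,"ry": 0,"rz": 0,"tx": 0.8,"ty": -0.9,"tz": 0.2,"claw": 0.1},
    {"rx": 0,"ry": 0,"rz": 0,"tx": 0.8,"ty": -0.9,"tz": 0.5,"claw": 0.1},
    {"rx": 0,"ry": 0,"rz": 0,"tx": 0.8,"ty": -0.9,"tz": 0.7,"claw": 0.1},
    {"rx": 0,"ry": 0,"rz": 0,"tx": 0.8,"ty": -0.9,"tz": 0.8,"claw": 0.1},
    {"rx": 0,"ry": 0,"rz": 0,"tx": 0.2,"ty": -0.8,"tz": 0.8,"claw": 0.1},
    {"rx": 0,"ry": 0,"rz": 0,"tx": 0,"ty": 0,"tz": 0.8,"claw": 0.1},
    {"rx": 0,"ry": 0,"rz": 0,"tx": 0,"ty": 0,"tz": 0.6,"claw": 0.1},
    {"rx": 0,"ry": 0,"rz": 0,"tx": 0,"ty": 0,"tz": 0.2,"claw": 0.1},
    {"rx": 0,"ry": 0,"rz": 0,"tx": 0,"ty": 0,"tz": 0,"claw": 0.1},
    {"rx": 0,"ry": 0,"rz": 0,"tx": 0,"ty": 0,"tz": 0,"claw": 0.1}
  ]
}}

```text
clock: 16.25
ee_pos: [0.4663, -0.3563, 0.0894]
orientation: [0.591, -3.085, -0.0]
contact_force: [0.6, -0.0, 0.1]
opening: 0.0196
gripper_force: 59.3
```

Run:
```python
from h import *
delta([.463,-.358,.0225])
f,X,K,R,t=grab("wrist"); e=robot.sense()["ee_pos"]
print("spring",[axis(X,e[:2],z,z+.015,.0155) for z in(.08,.1)],"dish",axis(X,(.463,-.358),.026,.034,.045,.055))
p=X.reshape(-1,3);q=p[(np.hypot(p[:,0]-e[0],p[:,1]-e[1])<.02)&(p[:,2]>.04)];print("foot",q[:,2].min())
```

```text
rows tx,ty,tz [ 0.183 -0.021  3.347] pos [ 0.4663 -0.3563  0.0894] yawY 111.7 tilt 0.03 F [ 0.61 -0.05  0.12] open 0.0196 grip 59.3 t 16.25
spring [(645, array([ 0.465 , -0.3561]), 0.0006), (662, array([ 0.465 , -0.3559]), 0.0006)] dish (2460, array([ 0.4597, -0.3575]), 0.0011)
foot 0.07216773654117192
```

{"name": "servo_tool", "arguments": {
  "plan": [
    {"rx": 0,"ry": 0,"rz": 0,"tx": 0.25,"ty": 0,"tz": 0.3,"claw": 0.1},
    {"rx": 0,"ry": 0,"rz": 0,"tx": 0,"ty": 0,"tz": 0.6,"claw": 0.1},
    {"rx": 0,"ry": 0,"rz": 0,"tx": 0,"ty": 0,"tz": 0.7,"claw": 0.1},
    {"rx": 0,"ry": 0,"rz": 0,"tx": 0,"ty": 0,"tz": 0.7,"claw": 0.1},
    {"rx": 0,"ry": 0,"rz": 0,"tx": 0,"ty": 0,"tz": 0.5,"claw": 0.1},
    {"rx": 0,"ry": 0,"rz": 0,"tx": 0,"ty": 0,"tz": 0.3,"claw": 0.1},
    {"rx": 0,"ry": 0,"rz": 0,"tx": 0,"ty": 0,"tz": 0.22,"claw": 0.1},
    {"rx": 0,"ry": 0,"rz": 0,"tx": 0,"ty": 0,"tz": 0,"claw": 0.1},
    {"rx": 0,"ry": 0,"rz": 0,"tx": 0,"ty": 0,"tz": 0,"claw": 0.1},
    {"rx": 0,"ry": 0,"rz": 0,"tx": 0,"ty": 0,"tz": 0,"claw": 0.1}
  ]
}}

```text
clock: 17.13
ee_pos: [0.4623, -0.3583, 0.0238]
orientation: [-0.591, 3.085, -0.002]
contact_force: [0.5, -0.4, -0.8]
opening: 0.0198
gripper_force: 59.3
```

Run:
```python
from h import *
delta([.4615,-.358,.0217])
for n in("wrist","scene"):
    f,X,K,R,t=grab(n); p=X.reshape(-1,3); d=np.hypot(p[:,0]-.4605,p[:,1]+.3575)
    q=p[(d<.009)&(p[:,2]>.07)&(p[:,2]<.09)]; print(n,"knobtop",len(q),np.median(q[:,2]),"floor",np.median(p[(d<.037)&(p[:,2]<.015)][:,2]),"rim",np.median(p[(d<.047)&(d>.042)&(p[:,2]>.02)&(p[:,2]<.04)][:,2]))
```

```text
rows tx,ty,tz [0.033 0.028 0.105] pos [ 0.4623 -0.3583  0.0238] yawY 111.71 tilt 0.08 F [ 0.55 -0.4  -0.81] open 0.0198 grip 59.3 t 17.1333
wrist knobtop 1532 0.081534079002619 floor 0.005045575742426315 rim 0.029571856507380933
scene knobtop 22 0.08172184490229478 floor 0.006128675216387118 rim 0.028055104964066914
```

{"name": "servo_tool", "arguments": {
  "plan": [
    {"rx": 0,"ry": 0,"rz": 0,"tx": 0,"ty": 0,"tz": 0.04,"claw": 0.1},
    {"rx": 0,"ry": 0,"rz": 0,"tx": 0,"ty": 0,"tz": 0.04,"claw": 0.1},
    {"rx": 0,"ry": 0,"rz": 0,"tx": 0,"ty": 0,"tz": 0,"claw": 0.1},
    {"rx": 0,"ry": 0,"rz": 0,"tx": 0,"ty": 0,"tz": 0,"claw": 0.1},
    {"rx": 0,"ry": 0,"rz": 0,"tx": 0,"ty": 0,"tz": 0,"claw": 0.25},
    {"rx": 0,"ry": 0,"rz": 0,"tx": 0,"ty": 0,"tz": 0,"claw": 0.3},
    {"rx": 0,"ry": 0,"rz": 0,"tx": 0,"ty": 0,"tz": 0,"claw": 0.4},
    {"rx": 0,"ry": 0,"rz": 0,"tx": 0,"ty": 0,"tz": 0,"claw": 0.5},
    {"rx": 0,"ry": 0,"rz": 0,"tx": 0,"ty": 0,"tz": 0,"claw": 0.55},
    {"rx": 0,"ry": 0,"rz": 0,"tx": 0,"ty": 0,"tz": 0,"claw": 0.55}
  ]
}}

```text
clock: 18.07
ee_pos: [0.4617, -0.3578, 0.0214]
orientation: [0.591, -3.085, -0.0]
contact_force: [0.5, 1.3, 0.7]
opening: 0.047
gripper_force: 0.0
```

{"name": "servo_tool", "arguments": {
  "plan": [
    {"rx": 0,"ry": 0,"rz": 0,"tx": 0,"ty": 0,"tz": -0.2,"claw": 0.55},
    {"rx": 0,"ry": 0,"rz": 0,"tx": 0,"ty": 0,"tz": -0.4,"claw": 0.55},
    {"rx": 0,"ry": 0,"rz": 0,"tx": 0,"ty": 0,"tz": -0.6,"claw": 0.55},
    {"rx": 0,"ry": 0,"rz": 0,"tx": 0,"ty": 0,"tz": -0.8,"claw": 0.55},
    {"rx": 0,"ry": 0,"rz": 0,"tx": 0,"ty": 0,"tz": -0.9,"claw": 0.55},
    {"rx": 0,"ry": 0,"rz": 0,"tx": 0,"ty": 0,"tz": -0.9,"claw": 0.55},
    {"rx": 0,"ry": 0,"rz": 0,"tx": 0,"ty": 0,"tz": -0.9,"claw": 0.55},
    {"rx": 0,"ry": 0,"rz": 0,"tx": 0,"ty": 0,"tz": -0.6,"claw": 0.55},
    {"rx": 0,"ry": 0,"rz": 0,"tx": 0,"ty": 0,"tz": -0.2,"claw": 0.55},
    {"rx": 0,"ry": 0,"rz": 0,"tx": 0,"ty": 0,"tz": 0,"claw": 0.55}
  ]
}}

```text
clock: 18.9
ee_pos: [0.4628, -0.3586, 0.1334]
orientation: [-0.591, 3.083, -0.004]
contact_force: [0.8, -0.4, -0.7]
opening: 0.0468
gripper_force: 0.0
```

Run:
```python
from h import *
delta([.4615,-.358,.0217])
f,X,K,R,t=grab("scene"); w,V,_,_,_=grab("wrist")
c=(.4605,-.358)
print("wrist",[axis(V,c,z,z+.012,.0155) for z in(.015,.027,.039)],"knob",axis(V,c,.06,.077,.011,.02))
p=V.reshape(-1,3);d=np.hypot(p[:,0]-c[0],p[:,1]-c[1]);print(p[d<.02][:,2].max(),p[d<.005][:,2].mean())
cv2.imwrite("pics/end.png",np.hstack([f[60:460,20:420],cv2.resize(w,(400,300))[:, :]]) if 0 else np.hstack([f[60:360,60:460],cv2.resize(w,(400,300))]))
```

```text
rows tx,ty,tz [0.058 0.07  5.585] pos [ 0.4628 -0.3586  0.1334] yawY 111.7 tilt 0.2 F [ 0.77 -0.38 -0.74] open 0.0468 grip 0.0 t 18.9
wrist [(140, array([ 0.4605, -0.3582]), 0.0003), (110, array([ 0.4605, -0.3581]), 0.0004), (142, array([ 0.4604, -0.3581]), 0.0004)] knob (449, array([ 0.4599, -0.3584]), 0.0007)
0.2579436709461536 0.07969423308506186
```

View pics/end.png

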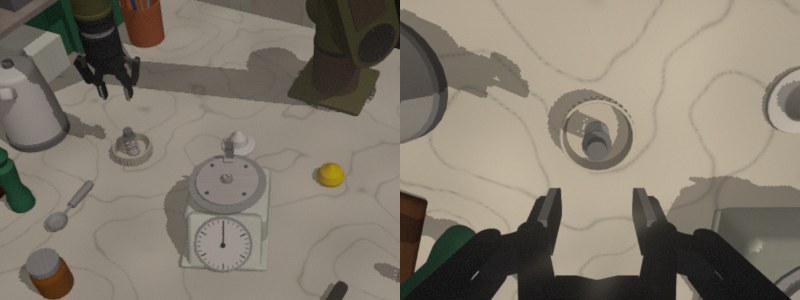

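The spring stands upright in the ramekin, at (130,140) on the left and (596,140) on the right. The scale is back at 0, and the gripper is clear.

```bash
python3 -c "
from workcell import robot
print(robot.sign_off())"
```

```text
the job is handed in; nothing more can be done
None
```

I tested one spring at about 1.25 kg for over a second; at about 15 mm compression its flange stayed above the line (worked out from the measured cap height, not seen against the gauge), so it is the new one and now stands upright in the ramekin, the worn one left untouched, and the job is handed in.

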